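# Hold the empty portafilter up on edge to check its basket

## Task

Two portafilters sit in the tamping station, one filled with coffee and one with an empty basket. Draw the empty one straight up out of its well, level until it is clear, then turn it on its edge so that its basket can be looked through sideways, and finish still holding it so in the gripper, steady and with the basket at least 20 cm above the worktop. Leave the filled portafilter and the tamper in their places.

Things in the scene. Friction and masses are not known exactly. Their poses are not given: they have to be found in the camera images.
- station: Tamping station, fixed: walnut block with steel top, x -46 to +54 mm, y +-130, 84 mm high; origin on the worktop, +x away from its front, z up. At (0, +-78) mm two wells of 76 mm diameter, floor at z = 62, open to the front by a 18 mm slot for the neck; portafilter handles stick out along -x in free air. The two portafilters may be either way round. At (0, 0) a 61 mm well with the tamper.
- portafilter_empty: Empty portafilter, 0.45 kg: steel ring 72 mm across (82 mm over two lugs), z 2 to 31 mm, with a perforated basket; 15 mm round neck; round black handle. Its z axis is the basket's axis, up while it sits in the well. Origin below the middle of the whole footprint; basket lies at (70, 19, 17) mm in this frame. Centre of mass on the handle's side, about 22 mm from the basket's centre.
- basket (a point): On the empty portafilter: centre of its basket, on the basket's axis, at the height of the handle's axis, 15 mm above the ring's underside. Beware of the tall coffee machine on the right of the station: it fills x > 0.57, y < 0.12 m, up to 0.6 m high, and the robot starts on its other side; left of it there is free room above the bar.
- handle (a point): On the empty portafilter: a good grip point on the axis of the round black handle, 95 mm from basket; the line between the two points is the handle's axis. It is 26 mm thick from 72 to 117 mm from the basket's centre, at most 30 mm farther on, ends at 186 mm, and sits about 77 mm above the worktop in the well. Being round it can be gripped at any tilt about its axis.
- portafilter_full: Portafilter filled with coffee (dark brown disc in its ring), 0.65 kg, same outer size but no lugs, in the other well; to be left alone. The basket's centre is at (70, 19, 17) mm in this frame; the handle runs from there along (-0.937, -0.350, 0).
- tamper: Tamper, 86 mm high, steel foot of 58 mm diameter and walnut handle of 36 mm, standing in the station's middle well; origin at the centre of its underside, z up. To be left alone.

How it is judged:
By the outcome, as a careful person would: the job done as asked, in the order asked, and still so for the second after the job is handed in, while the arm keeps its last pose, push and grip.
It also fails if it takes over 45 s, if anything falls off the work surface, if the arm or the gripper's body presses on something with over 40 N, if the wrist force passes 120 N, or if a joint passes its speed limit or range.

## Robot

A 6-joint arm with a two-finger parallel gripper is mounted at the origin on a cart in front of the work surface, level with it; the furniture and walls round the work are solid. World frame = base frame: x ahead of the robot, y to its left, z up, the work surface at z = 0. Lengths are in mm, angles in rad, forces in N, time in s.
With the tool pointing down it reaches from about 325 to 1000 mm from the base axis. Payload 5.1 kg.
Tool frame: the origin (TCP) lies midway between the tips of the shut fingers; the grasp point (between the pads) lies 19 mm behind it; z points along the fingers, y is the line along which they close (so a half turn about z gives the same grasp; the last joint's range is limited). The gripper opens to 85 mm and grips with 20 to 120 N. Pads are 22 mm wide; open, the fingers measure 114 mm over their backs; the gripper's body (76 mm by 85 mm) begins 54 mm behind the grasp point. The pads swing forward as they close: fully open they stand 13 mm farther back than shut.
Start: joints at [1.207, 0.124, 1.65, -0, 1.367, -0.083], TCP at [180.152, 624.524, 231.322] pointing down, gripper open.
Joint ranges: [-2.61, 2.61], [-1.02, 2.33], [0.03, 2.71], [-1.35, 4.49], [0.32, 2.68], [-2.91, 2.91]. Speed limits (rad/s): [2.57, 2.57, 3.14, 3.14, 3.14, 3.14].

## Interface

Orientations are given as a rotation vector (axis times angle).
In Python, from station import * gives the robot as it stands.
- The arm moves only by the tool jog_arm, never from a script. Its argument "moves" is a list of rows, each an object of numbers: "gripper": the closure, from -1 (fully open) to 1 (shut); "x", "y", "z": the shift along the world's x, y, z normalised to -1 to 1, where 1 is 0.25 m; "wx", "wy", "wz": the turn, a rotation vector about the world's x, y, z normalised to -1 to 1, where 1 is 2 rad. In form: [{"gripper": .., "x": .., "y": .., "z": .., "wx": .., "wy": .., "wz": ..}, ...]. A call has 1 to 12 rows; each row is the pose to reach, as a shift and turn from the pose commanded when the call began; what a row does not reach only later rows make up. A row lasts 1/8 s, in which the tool goes at most 62.5 mm and 10.7 degrees, less where a joint would pass 70% of its speed; a pose out of reach is approached as far as the arm can. A call with a number of a shift or a turn outside -1 to 1 is refused whole. A call with a gripper value outside its range is refused whole. The fingers move at their own pace and stop on an object; the grip force is fixed at half the most. Time passes only in rows, so rows that repeat a pose let the fingers close. It gives the time, the measured TCP pose, the force, the opening and the grip force at its end, in the units of the state.
- observe(): the state, without advancing time (a new reading comes with each control period).
- read_camera(name): name is "side" or "top" or "wrist"; returns a dict with "img" (420x560x3 uint8, red, green, blue), "depth" (420x560 float32, mm along the optical axis (not along the pixel's ray), 0 where there is no reading), "intrinsics" (3x3 intrinsics, pixels), "world_to_cam" (4x4, takes a point from world to camera coordinates); the wrist camera has in their place "tool_from_camera" (4x4, takes a point from camera to tool coordinates, whose origin is the TCP and whose axes are the flange's). Camera axes: x right, y down, z forward; pixel columns grow to the right and rows downward; lengths in mm; the calibration is good to about 2 mm. The wrist camera is an equidistant fisheye: a pixel r from the principal point sees the ray r / f radians off the axis. A picture is of the moment at which its call begins: read the wrist's pose just before it.
- finish_job(): hands the job in; it is judged then, once.
Trained networks look in the newest picture that a camera, given by its name, has taken for a name from the list of things; names that differ only in an ending like _2 or _b are one class to them, and where a whole thing is asked for, a point or a joint stands for the part that bears it (a point fixed in the world has none). Each returns a list of dicts, best first, with "confidence" (0 to 1); they miss things now and then, are a little off and sometimes report something else, mostly with a low value. They report only what shows in the picture. A call takes as long as a camera call.
- spot_in(query, camera): "at" ([column, row] in pixels, amid what is visible of it).
- masks_of(query, camera): "pixels" (420x560 bool, what is visible of it) and "at" ([column, row] in pixels, amid what is visible of it).
- tip_of(query, camera): "at" ([column, row] in pixels: a listed point, or the origin of a listed thing).
The state is a dict: "clock": time; "joint_positions": joint angles; "qvel": joint speeds; "effort": joint torques, N m; "ee_pos": TCP position; "ee_rot": TCP orientation; "wrist_force": force on the tool from outside, world axes, zero at the start; "torque": the same for the moment, N m; "width": opening from 0.0 (shut) to 1.0 (fully open); "grasp_force": force on a finger pad.
Only numpy, scipy, OpenCV 4.12 (cv2) and the standard library are available. Lean on these libraries where they do the work, as an engineer would, in place of code of your own. Each camera call takes 0.05 s, during which the arm holds its last target. There are 200 camera calls.

## Working session

There is one attempt and no reset: what is moved stays moved. The work goes in short steps, Python scripts to look and compute and a tool call to move; the robot and the scene stay as the last step left them, time stands still between calls to the robot, and variables do not carry over. Pictures are saved under pics/ and viewed, at most 10 in all, crops included, and the job is handed in when it is done.

Besides the shell and the picture viewer there is one more tool, called as name([rows], argument=value, ...), one row to a line, values as JSON. jog_arm: Moves the arm, as the interface text tells. Its arguments: {"type":"object","properties":{"moves":{"type":"array","items":{"type":"object","properties":{"gripper":{"type":"number"},"x":{"type":"number","minimum":-1,"maximum":1},"y":{"type":"number","minimum":-1,"maximum":1},"z":{"type":"number","minimum":-1,"maximum":1},"wx":{"type":"number","minimum":-1,"maximum":1},"wy":{"type":"number","minimum":-1,"maximum":1},"wz":{"type":"number","minimum":-1,"maximum":1}}}}},"required":["moves"]}

```bash
mkdir -p pics
cat > h.py <<'E'
from station import *
import numpy as np, cv2
from scipy.spatial.transform import Rotation as R
def px2w(c,uv,d=None,z=None):
    K=np.array(c["intrinsics"]);T=np.linalg.inv(np.array(c["world_to_cam"]))
    ray=np.linalg.inv(K)@np.array([uv[0],uv[1],1.])
    o=T[:3,3]; r=T[:3,:3]@ray
    if z is not None: return o+r*(z-o[2])/r[2]
    if d is None: d=c["depth"][int(round(uv[1])),int(round(uv[0]))]
    return o+r*d
E
python3 - <<'E'
from h import *
np.set_printoptions(precision=1,suppress=True)
ims=[]
for n in ("top","side"):
    c=read_camera(n); cv2.imwrite(f"pics/{n}0.png",c["img"][:,:,::-1])
    for q in("basket","handle","portafilter_empty","portafilter_full","tamper","station"):
        for r in tip_of(q,n)[:2]:
            print(n,q,r["confidence"],np.array(r["at"]),px2w(c,r["at"]),px2w(c,r["at"],z=77))
print(observe())
E
```

```text
top handle 0.73 [282.9 269.7] [502.1 318.8  91.2] [503.7 318.7  77. ]
top portafilter_empty 0.66 [270.5 270.6] [502.6 340.4  87.6] [503.8 340.6  77. ]
top portafilter_full 0.63 [299.5 190.2] [643.6 277.6  87.3] [646.4 277.   77. ]
top portafilter_full 0.59 [252.8 220.4] [596.9 366.   75.9] [596.7 366.   77. ]
top tamper 0.97 [250.9 218. ] [598.6 368.5  89.1] [601.4 369.1  77. ]
top station 0.6 [254.8 221.8] [594.6 362.7  73.4] [593.8 362.5  77. ]
side basket 0.91 [291.8 236.3] [544.8 386.8  64.8] [535.1 405.1  77. ]
side handle 0.88 [329. 223.] [489.  330.6  82. ] [492.4 322.   77. ]
side portafilter_empty 0.63 [322.3 229.9] [545.4 229.2   0.1] [493.  354.8  77. ]
side portafilter_full 0.9 [276.1 202.5] [640.  283.6  75.2] [638.  286.9  77. ]
side station 0.63 [271.2 250.4] [549.7 459.2  71. ] [544.8 467.2  77. ]
{'clock': 0.7, 'joint_positions': array([ 1.2,  0.1,  1.7, -0. ,  1.4, -0.1]), 'qvel': array([-0.,  0.,  0., -0., -0.,  0.]), 'effort': array([  0. , -42.3, -36.6,  -0. ,   0. ,   0. ]), 'ee_pos': array([180.2, 624.5, 231.4]), 'ee_rot': array([0.4, 3.1, 0. ]), 'wrist_force': array([-0.8,  1. ,  0.3]), 'torque': array([ 0., -0.,  0.]), 'grasp_force': 0.0, 'width': 0.9973752375313505}
```

View pics/top0.png

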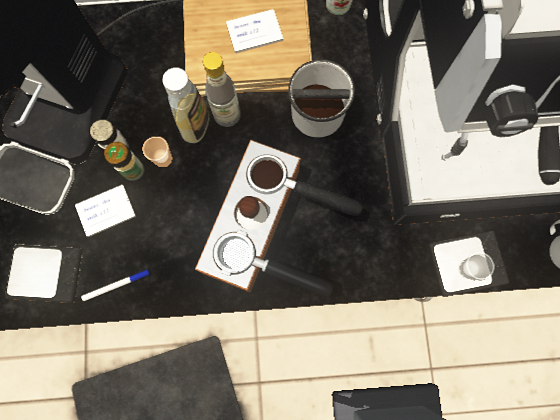

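View pics/side0.png

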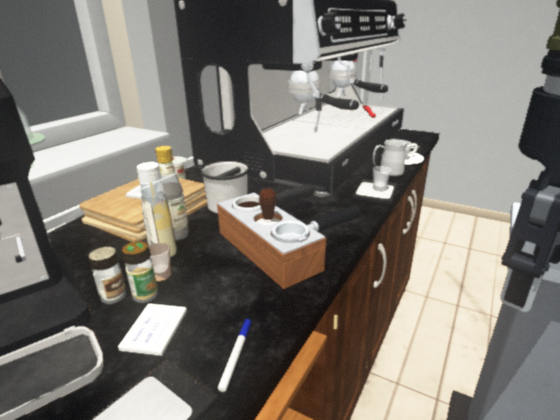

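The top view shows the empty (perforated) portafilter with its ring at about (235,252) and its handle running to (331,291). The filled one is at (267,174), the tamper at (252,208). Next I measure the handle's axis.

Run:
```python
from h import *
np.set_printoptions(precision=3,suppress=True)
c=read_camera("top")
for q in("portafilter_empty","handle","portafilter_full"):
    for m in masks_of(q,"top")[:2]:
        print(q,m["confidence"],m["at"],m["pixels"].sum())
g=c["img"].astype(int); 
# handle: dark & depth above table
vs,us=np.mgrid[0:420,0:560]
K=np.array(c["intrinsics"]);T=np.linalg.inv(c["world_to_cam"])
d=c["depth"]; P=np.stack([(us-K[0,2])/K[0,0]*d,(vs-K[1,2])/K[1,1]*d,d],-1)@T[:3,:3].T+T[:3,3]
sel=(P[...,2]>70)&(P[...,2]<110)&(g.max(-1)<70)&(us>258)&(us<340)&(vs>255)&(vs<300)
pts=P[sel]; print(len(pts),pts.min(0),pts.max(0))
L=cv2.fitLine(pts[:,:2].astype(np.float32),cv2.DIST_HUBER,0,.01,.01).ravel();print("line",L)
dr=L[:2]; t=(pts[:,:2]-L[2:])@dr; n=(pts[:,:2]-L[2:])@[-dr[1],dr[0]]
print("ends",L[2:]+dr*t.min(),L[2:]+dr*t.max(),n.min(),n.max())
for a in np.arange(t.min(),t.max(),15):
    s=(t>=a)&(t<a+15); print(a.round(),n[s].mean(),np.ptp(n[s]),np.percentile(pts[s][:,2],[50,95]))
# ring top rim
s2=(P[...,2]>87)&(P[...,2]<96)&(g.min(-1)>90)&(us>205)&(us<262)&(vs>228)&(vs<278)
q=P[s2]; (cx,cy),r=cv2.minEnclosingCircle(q[:,:2].astype(np.float32)); print("ring",cx,cy,r,len(q),np.median(q[:,2]))
cv2.imwrite("pics/crop.png",cv2.resize(c["img"][140:310,190:350,::-1],None,fx=3.5,fy=3.5,interpolation=cv2.INTER_CUBIC))
s=observe(); print(s["ee_pos"],s["ee_rot"],R.from_rotvec(s["ee_rot"]).as_matrix())
```

```text
portafilter_empty 0.92 [247.7, 265.4] 2588
handle 0.95 [250.0, 263.6] 2500
portafilter_full 0.89 [282.0, 183.9] 2395
982 [451.728 235.379  75.917] [522.127 356.946  94.756]
line [  0.446   0.895 482.17  285.406]
ends [458.204 237.353] [516.161 353.558] -15.070792851577131 13.304090179725671
-54.0 -0.370998590389454 26.881157206504035 [87.397 90.73 ]
-39.0 0.03526944773772749 28.3748830313028 [89.37  93.017]
-24.0 0.08719625150043783 28.2349644133814 [89.454 92.655]
-9.0 0.0930566253764125 27.43907496652136 [88.375 92.671]
6.0 0.5049258447960007 25.927794765255115 [88.141 91.312]
21.0 0.5502533549345396 25.364964193215062 [88.041 90.747]
36.0 0.6731136591014538 25.56392333224263 [88.179 91.494]
51.0 0.9211072533740875 25.433184288635616 [87.167 90.397]
66.0 0.9552238275810679 23.503229006220966 [83.142 90.303]
ring 535.422119140625 401.14208984375 49.17369842529297 488 90.18153539786198
[180.161 624.523 231.33 ] [0.44  3.111 0.   ] [[-0.961  0.277  0.   ]
 [ 0.277  0.961  0.   ]
 [-0.     0.    -1.   ]]
```

View pics/crop.png

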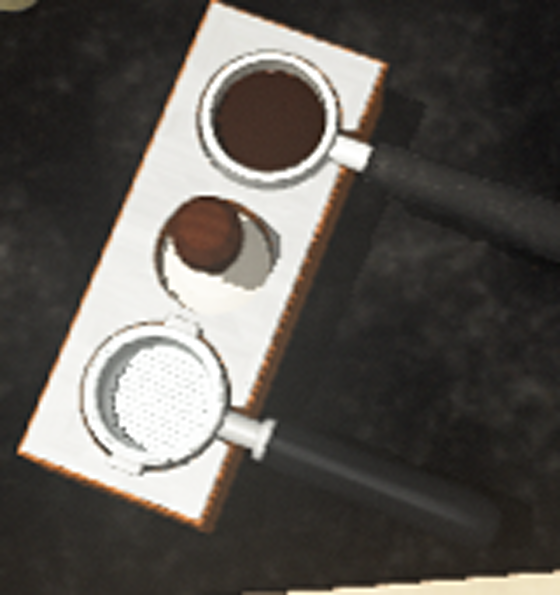

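jog_arm([
  {"wx": 0,"wy": 0,"wz": 0,"z": 0.2,"gripper": -1},
  {"wz": 0.1,"z": 0.2,"gripper": -1},
])

```text
invalid input at $.moves[0]: expected keys gripper, x, y, z, wx, wy, wz
```

The crop shows the empty basket's ring centre at crop (160,396), which is image (235.7,253). Its handle starts at crop (270,440) and ends at about (490,525). I refine the axis using the silhouette on the z=77 plane.

Run:
```python
from h import *
np.set_printoptions(precision=3,suppress=True)
c=read_camera("top")
m=masks_of("portafilter_empty","top")[0]["pixels"]
v,u=np.nonzero(m)
P=np.array([px2w(c,(a,b),z=77)[:2] for a,b in zip(u,v)])
B=px2w(c,(235.7,253),z=91)[:2]; print("ring c",B)
dr=np.array([-.4,-.917])
for k in range(4):
    nn=np.array([-dr[1],dr[0]]); t=(P-B)@dr; n=(P-B)@nn
    cs=[];
    for a in range(75,170,5):
        s=(t>=a)&(t<a+5)
        if s.sum()>5: cs.append((a+2.5,(n[s].min()+n[s].max())/2,np.ptp(n[s])))
    cs=np.array(cs); f=np.polyfit(cs[:,0],cs[:,1],1); 
    if k<3: dr=dr+nn*f[0]; dr/=np.linalg.norm(dr)
print(cs,f,"dir",dr,np.degrees(np.arctan2(dr[1],dr[0])),"tmax",t.max(),t.min())
s=(t<45)&(np.abs(t)<60); print("ring extents n",n[s].min(),n[s].max())
for a in(84,86,95): print(a,B+dr*a+nn*np.polyval(f,a))
T=np.linalg.inv(c["world_to_cam"]);print("cam",T[:3,3])
cs=read_camera("side")
for p in (B[0],B[1],91,1),(*(B+dr*86),77,1):
    q=cs["intrinsics"]@(cs["world_to_cam"]@np.array(p))[:3]; print(q[:2]/q[2])
```

```text
ring c [537.692 398.885]
[[ 77.5     0.24   25.555]
 [ 82.5     0.541  25.545]
 [ 87.5     0.518  24.886]
 [ 92.5     0.496  25.521]
 [ 97.5     0.473  24.863]
 [102.5     0.597  24.501]
 [107.5     0.743  23.505]
 [112.5     0.228  23.831]
 [117.5     0.528  23.821]
 [122.5     0.507  24.454]
 [127.5     0.485  25.087]
 [132.5     0.464  25.719]
 [137.5     0.449  27.038]
 [142.5     0.428  27.669]
 [147.5     0.407  28.298]
 [152.5     0.218  29.263]
 [157.5     0.684  28.916]
 [162.5     0.341  28.9  ]
 [167.5     0.637  27.606]] [-0.     0.473] dir [-0.438 -0.899] -115.96111319937283 tmax 179.30851020206205 -42.259648855763416
ring extents n -39.9571856139074 42.27818486043693
84 [501.345 323.154]
86 [500.47  321.356]
95 [496.53  313.264]
cam [411.189 325.082 924.934]
[292.094 228.285]
[325.652 222.081]
```

jog_arm([
  {"x": 0,"y": 0,"z": 0.2,"wx": 0,"wy": 0,"wz": 0,"gripper": -1},
  {"x": 0,"y": 0,"z": 0.2,"wx": 0.1,"wy": 0.03,"wz": 0,"gripper": -1},
])

```text
clock: 1.3
ee_pos: [180.3, 628.6, 287.5]
ee_rot: [-0.423, -3.021, -0.281]
wrist_force: [0.2, 0.3, 0.6]
width: 0.999
grasp_force: 0.0
```

```bash
python3 -c "
from h import *
s=observe();print(s['joint_positions'].round(3),s['ee_pos'],s['ee_rot'],R.from_rotvec(s['ee_rot']).as_matrix().round(3)[:,2])"
```

```text
[ 1.157  0.005  1.69   0.129  1.292 -0.162] [180.3312363 628.6302219 287.4927789] [-0.42277093 -3.02130114 -0.28097412] [-0.052  0.191 -0.98 ]
```

jog_arm([
  {"x": 0,"y": 0,"z": 0,"wx": -0.1,"wy": -0.03,"wz": 0,"gripper": -1},
  {"x": 0,"y": 0,"z": 0,"wx": -0.1,"wy": -0.03,"wz": 0,"gripper": -1},
])

```text
clock: 1.55
ee_pos: [179.6, 625.0, 281.0]
ee_rot: [0.436, 3.102, -0.031]
wrist_force: [0.4, -0.7, 0.2]
width: 0.998
grasp_force: 0.0
```

```bash
cat > go.py <<'E'
from h import *
import sys
np.set_printoptions(precision=4,suppress=True)
s=observe();p=s['ee_pos'];M=R.from_rotvec(s['ee_rot'])
print("q",s['joint_positions'],"p",p,"z",M.as_matrix()[:,2],"y",M.as_matrix()[:,1],s["wrist_force"],s["clock"])
# target: xyz, tool down with closing axis az -26 deg
t=np.array([float(a) for a in sys.argv[1:4]])
a=np.radians(-25.96); y=np.array([np.cos(a),np.sin(a),0]); z=np.array([0,0,-1.])
Rt=R.from_matrix(np.stack([np.cross(y,z),y,z],1))
print("shift",(t-p)/250,"turn",(Rt*M.inv()).as_rotvec()/2)
E
python3 go.py 499.6 319.6 180
```

```text
q [ 1.2138  0.1101  1.5822 -0.0128  1.4666 -0.076 ] p [179.6369 625.0279 281.0062] z [ 0.0059 -0.0206 -0.9998] y [ 0.276   0.961  -0.0182] [ 0.3609 -0.7091  0.2278] 1.55
shift [ 1.2799 -1.2217 -0.404 ] turn [ 0.0101 -0.0068 -0.8721]
```

jog_arm([
  {"x": 0.7,"y": -0.65,"z": 0,"wx": 0,"wy": 0,"wz": -0.87,"gripper": -1},
  {"x": 0.7,"y": -0.65,"z": 0,"wx": 0,"wy": 0,"wz": -0.87,"gripper": -1},
  {"x": 0.7,"y": -0.65,"z": 0,"wx": 0,"wy": 0,"wz": -0.87,"gripper": -1},
  {"x": 0.7,"y": -0.65,"z": 0,"wx": 0,"wy": 0,"wz": -0.87,"gripper": -1},
  {"x": 0.7,"y": -0.65,"z": 0,"wx": 0,"wy": 0,"wz": -0.87,"gripper": -1},
  {"x": 0.7,"y": -0.65,"z": 0,"wx": 0,"wy": 0,"wz": -0.87,"gripper": -1},
  {"x": 0.7,"y": -0.65,"z": 0,"wx": 0,"wy": 0,"wz": -0.87,"gripper": -1},
  {"x": 0.7,"y": -0.65,"z": 0,"wx": 0,"wy": 0,"wz": -0.87,"gripper": -1},
  {"x": 0.7,"y": -0.65,"z": 0,"wx": 0,"wy": 0,"wz": -0.87,"gripper": -1},
  {"x": 0.7,"y": -0.65,"z": 0,"wx": 0,"wy": 0,"wz": -0.87,"gripper": -1},
  {"x": 0.7,"y": -0.65,"z": 0,"wx": 0,"wy": 0,"wz": -0.87,"gripper": -1},
])

```text
clock: 2.92
ee_pos: [355.5, 462.6, 282.0]
ee_rot: [-2.651, -1.666, 0.027]
wrist_force: [-0.2, -0.3, -0.5]
width: 0.997
grasp_force: 0.0
```

```bash
python3 go.py 499.6 319.6 180
```

```text
q [ 0.8166 -0.0412  1.7358  0.0145  1.4613  1.2639] p [355.5463 462.5906 281.9523] z [-0.0204 -0.0006 -0.9998] y [ 0.9007 -0.434  -0.0181] [-0.2447 -0.26   -0.5444] 2.925
shift [ 0.5762 -0.572  -0.4078] turn [ 0.0003 -0.0102 -0.0021]
```

jog_arm([
  {"x": 0.576,"y": -0.572,"z": -0.2,"wx": 0,"wy": 0,"wz": 0,"gripper": -1},
  {"x": 0.576,"y": -0.572,"z": -0.408,"wx": 0,"wy": 0,"wz": 0,"gripper": -1},
  {"x": 0.576,"y": -0.572,"z": -0.408,"wx": 0,"wy": 0,"wz": 0,"gripper": -1},
  {"x": 0.576,"y": -0.572,"z": -0.408,"wx": 0,"wy": 0,"wz": 0,"gripper": -1},
  {"x": 0.576,"y": -0.572,"z": -0.408,"wx": 0,"wy": 0,"wz": 0,"gripper": -1},
  {"x": 0.576,"y": -0.572,"z": -0.408,"wx": 0,"wy": 0,"wz": 0,"gripper": -1},
])

```text
clock: 3.68
ee_pos: [499.4, 319.7, 180.2]
ee_rot: [-2.652, -1.665, 0.028]
wrist_force: [-0.2, 0.4, 0.7]
width: 1.0
grasp_force: 0.0
```

```bash
python3 go.py 499.6 319.6 58
python3 - <<'E'
from h import *
c=read_camera("wrist"); im=c["img"][:,:,::-1].copy()
T=np.array(c["tool_from_camera"]);K=c["intrinsics"]
s=observe();M=R.from_rotvec(s['ee_rot']).as_matrix()
def proj(w):
    p=np.linalg.inv(T)@np.append(M.T@(np.array(w)-s['ee_pos']),1)
    p=p[:3]; th=np.arctan2(np.hypot(*p[:2]),p[2]); d=p[:2]/np.hypot(*p[:2])*th
    return K[0,0]*d[0]+K[0,2],K[1,1]*d[1]+K[1,2]
B=np.array([537.9,398.7]);dr=np.array([-.438,-.899])
for a,z in((0,91),(72,77),(88,77),(117,77),(186,77)):
    q=proj([*(B+dr*a),z]); print(a,q); cv2.circle(im,tuple(int(round(x)) for x in q),3,(0,0,255),-1)
cv2.imwrite("pics/w1.png",im)
E
```

```text
q [0.4751 0.0474 1.8196 0.0084 1.2932 0.9223] p [499.4158 319.7131 180.1786] z [-0.0202 -0.0013 -0.9998] y [ 0.9005 -0.4345 -0.0177] [-0.2147  0.3528  0.6937] 3.675
shift [ 0.0007 -0.0005 -0.4887] turn [ 0.0006 -0.0101 -0.0018]
0 (np.float64(277.89901093430063), np.float64(90.86892937835316))
72 (np.float64(277.52134256536584), np.float64(184.56023183300113))
88 (np.float64(277.39095543859264), np.float64(203.91059540798977))
117 (np.float64(277.1605075984079), np.float64(236.96250970987668))
186 (np.float64(276.6634534444233), np.float64(303.92613619823067))
```

View pics/w1.png

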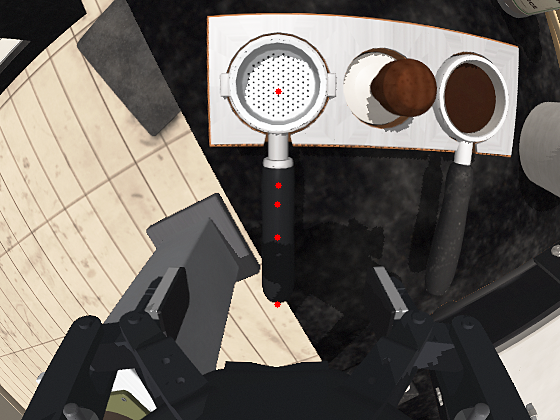

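Wrist view: ring centre at (278,84) and handle along column 278 down to row 301, so the part is about 5 mm farther out than I predicted. The lateral alignment is good. I correct for that and descend.

jog_arm([
  {"x": 0.009,"y": 0.017,"z": -0.2,"wx": 0,"wy": -0.01,"wz": -0.002,"gripper": -1},
  {"x": 0.009,"y": 0.017,"z": -0.35,"wx": 0,"wy": -0.01,"wz": -0.002,"gripper": -1},
  {"x": 0.009,"y": 0.017,"z": -0.45,"wx": 0,"wy": -0.01,"wz": -0.002,"gripper": -1},
  {"x": 0.009,"y": 0.017,"z": -0.49,"wx": 0,"wy": -0.01,"wz": -0.002,"gripper": -1},
  {"x": 0.009,"y": 0.017,"z": -0.49,"wx": 0,"wy": -0.01,"wz": -0.002,"gripper": -1},
  {"x": 0.009,"y": 0.017,"z": -0.49,"wx": 0,"wy": -0.01,"wz": -0.002,"gripper": -1},
])

```text
clock: 4.47
ee_pos: [502.4, 324.2, 58.8]
ee_rot: [2.662, 1.664, 0.001]
wrist_force: [-0.6, 0.2, 0.3]
width: 1.0
grasp_force: 0.0
```

```bash
python3 go.py 501.8 324.1 57
python3 - <<'E'
from h import *
c=read_camera("wrist"); cv2.imwrite("pics/w2.png",c["img"][:,:,::-1])
E
```

```text
q [ 0.4841  0.1768  1.9    -0.0019  1.0637  0.9385] p [502.4438 324.2204  58.8117] z [ 0.0017 -0.001  -1.    ] y [ 0.8989 -0.4381  0.002 ] [-0.5742  0.2081  0.2675] 4.475
shift [-0.0026 -0.0005 -0.0072] turn [0.0005 0.0009 0.0002]
```

View pics/w2.png

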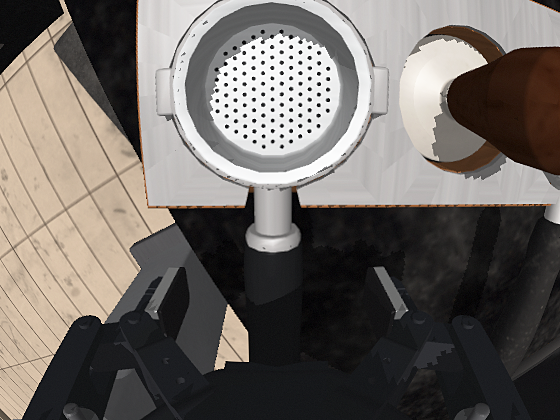

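The handle sits midway between the pads, with its centre at column 274 and the pads' middle at 278. I nudge 2 mm sideways and close.

jog_arm([
  {"x": -0.008,"y": 0.004,"z": -0.006,"wx": 0,"wy": 0,"wz": 0,"gripper": -1},
  {"x": -0.008,"y": 0.004,"z": -0.006,"wx": 0,"wy": 0,"wz": 0,"gripper": 1},
  {"x": -0.008,"y": 0.004,"z": -0.006,"wx": 0,"wy": 0,"wz": 0,"gripper": 1},
  {"x": -0.008,"y": 0.004,"z": -0.006,"wx": 0,"wy": 0,"wz": 0,"gripper": 1},
  {"x": -0.008,"y": 0.004,"z": -0.006,"wx": 0,"wy": 0,"wz": 0,"gripper": 1},
  {"x": -0.008,"y": 0.004,"z": -0.006,"wx": 0,"wy": 0,"wz": 0,"gripper": 1},
  {"x": -0.008,"y": 0.004,"z": -0.006,"wx": 0,"wy": 0,"wz": 0,"gripper": 1},
  {"x": -0.008,"y": 0.004,"z": -0.006,"wx": 0,"wy": 0,"wz": 0,"gripper": 1},
])

```text
clock: 5.52
ee_pos: [499.6, 324.1, 55.5]
ee_rot: [2.663, 1.663, -0.003]
wrist_force: [0.3, -1.7, 1.3]
width: 0.286
grasp_force: 58.7
```

jog_arm([
  {"x": 0,"y": 0,"z": 0.02,"wx": 0,"wy": 0,"wz": 0,"gripper": 1},
  {"x": 0,"y": 0,"z": 0.04,"wx": 0,"wy": 0,"wz": 0,"gripper": 1},
  {"x": 0,"y": 0,"z": 0.05,"wx": 0,"wy": 0,"wz": 0,"gripper": 1},
  {"x": 0,"y": 0,"z": 0.05,"wx": 0,"wy": 0,"wz": 0,"gripper": 1},
])

```text
clock: 6.02
ee_pos: [499.1, 324.2, 67.7]
ee_rot: [2.663, 1.664, -0.004]
wrist_force: [-0.4, 0.3, -4.9]
width: 0.283
grasp_force: 59.0
```

```bash
python3 go.py 500 324 67
python3 - <<'E'
from h import *
s=observe();print(s["torque"],s["wrist_force"])
c=read_camera("wrist"); cv2.imwrite("pics/w3.png",c["img"][:,:,::-1])
c=read_camera("side"); cv2.imwrite("pics/s3.png",cv2.resize(c["img"][180:280,220:380,::-1],None,fx=4.5,fy=4.5,interpolation=cv2.INTER_CUBIC))
E
```

```text
q [ 0.4867  0.1619  1.9    -0.0019  1.0824  0.9414] p [499.1342 324.2452  67.6883] z [-0.0016 -0.0027 -1.    ] y [ 0.8988 -0.4384 -0.0002] [-0.4391  0.2663 -4.8721] 6.025
shift [ 0.0035 -0.001  -0.0028] turn [ 0.0014 -0.0008  0.0004]
[-0.34711433  0.15389351 -0.07080755] [-0.43914033  0.26625183 -4.87210467]
```

View pics/s3.png

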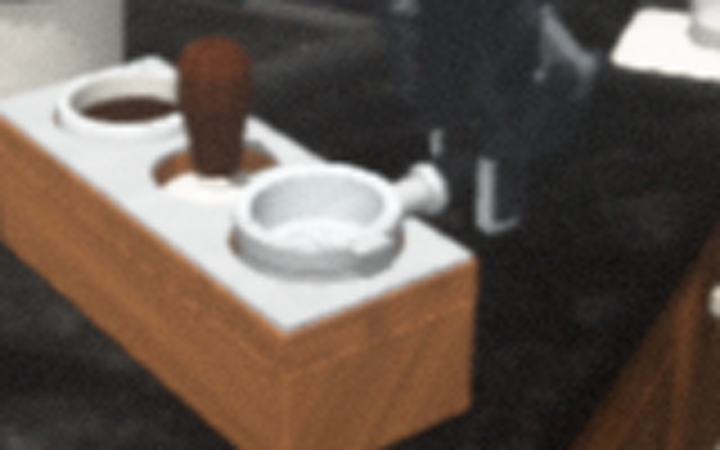

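The side view shows the ring raised evenly and level out of its well at crop (315,220). The arm carries its full weight of 4.9 N, so I keep lifting straight up.

jog_arm([
  {"x": 0,"y": 0,"z": 0.04,"wx": 0,"wy": 0,"wz": 0,"gripper": 1},
  {"x": 0,"y": 0,"z": 0.1,"wx": 0,"wy": 0,"wz": 0,"gripper": 1},
  {"x": 0,"y": 0,"z": 0.18,"wx": 0,"wy": 0,"wz": 0,"gripper": 1},
  {"x": 0,"y": 0,"z": 0.28,"wx": 0,"wy": 0,"wz": 0,"gripper": 1},
  {"x": 0,"y": 0,"z": 0.4,"wx": 0,"wy": 0,"wz": 0,"gripper": 1},
  {"x": 0,"y": 0,"z": 0.52,"wx": 0,"wy": 0,"wz": 0,"gripper": 1},
  {"x": 0,"y": 0,"z": 0.64,"wx": 0,"wy": 0,"wz": 0,"gripper": 1},
  {"x": 0,"y": 0,"z": 0.76,"wx": 0,"wy": 0,"wz": 0,"gripper": 1},
  {"x": 0,"y": 0,"z": 0.86,"wx": 0,"wy": 0,"wz": 0,"gripper": 1},
  {"x": 0,"y": 0,"z": 0.94,"wx": 0,"wy": 0,"wz": 0,"gripper": 1},
  {"x": 0,"y": 0,"z": 1,"wx": 0,"wy": 0,"wz": 0,"gripper": 1},
  {"x": 0,"y": 0,"z": 1,"wx": 0,"wy": 0,"wz": 0,"gripper": 1},
])

```text
clock: 7.62
ee_pos: [499.9, 324.5, 319.6]
ee_rot: [2.663, 1.664, 0.001]
wrist_force: [0.8, -0.1, -5.1]
width: 0.28
grasp_force: 59.1
```

```bash
cat > lev.py <<'E'
from h import *
import sys
np.set_printoptions(precision=3,suppress=True)
s=observe();M=R.from_rotvec(s['ee_rot']).as_matrix()
print("q",s['joint_positions'],"p",s['ee_pos'],"z",M[:,2],"y",M[:,1],s['torque'],s['wrist_force'],s['width'],s['clock'])
E
python3 lev.py
python3 - <<'E'
from h import *
a=read_camera("wrist")["img"]; b=cv2.imread("pics/w3.png")[:,:,::-1]
cv2.imwrite("pics/w4.png",np.hstack([b,a])[:,:,::-1][:,:,:])
im=cv2.imread("pics/w4.png"); cv2.imwrite("pics/w4.png",cv2.resize(im,(800,300)))
E
```

```text
q [ 0.487 -0.035  1.668 -0.002  1.508  0.941] p [499.854 324.513 319.588] z [ 0.001 -0.001 -1.   ] y [ 0.899 -0.439  0.002] [-0.29   0.135 -0.038] [ 0.772 -0.115 -5.091] 0.2797513176302279 7.625
```

View pics/w4.png

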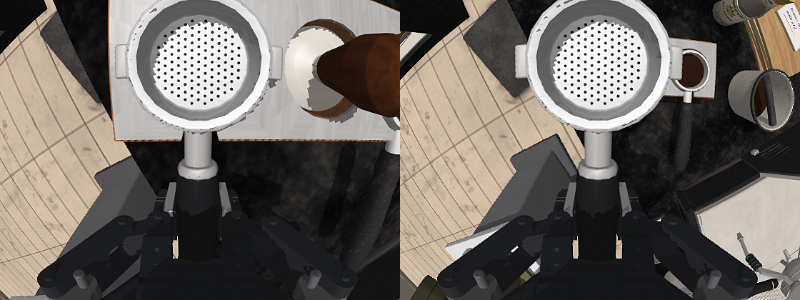

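The two wrist views (just lifted, and now) show the ring at the same place relative to the fingers, so it has not slipped. I move left into the free room.

jog_arm([
  {"x": -0.06,"y": 0.05,"z": 0.02,"wx": 0,"wy": 0,"wz": 0,"gripper": 1},
  {"x": -0.16,"y": 0.13,"z": 0.05,"wx": 0,"wy": 0,"wz": 0,"gripper": 1},
  {"x": -0.27,"y": 0.22,"z": 0.08,"wx": 0,"wy": 0,"wz": 0,"gripper": 1},
  {"x": -0.38,"y": 0.31,"z": 0.11,"wx": 0,"wy": 0,"wz": 0,"gripper": 1},
  {"x": -0.49,"y": 0.4,"z": 0.14,"wx": 0,"wy": 0,"wz": 0,"gripper": 1},
  {"x": -0.6,"y": 0.48,"z": 0.17,"wx": 0,"wy": 0,"wz": 0,"gripper": 1},
  {"x": -0.7,"y": 0.56,"z": 0.2,"wx": 0,"wy": 0,"wz": 0,"gripper": 1},
  {"x": -0.78,"y": 0.63,"z": 0.22,"wx": 0,"wy": 0,"wz": 0,"gripper": 1},
  {"x": -0.84,"y": 0.68,"z": 0.24,"wx": 0,"wy": 0,"wz": 0,"gripper": 1},
  {"x": -0.88,"y": 0.7,"z": 0.24,"wx": 0,"wy": 0,"wz": 0,"gripper": 1},
  {"x": -0.88,"y": 0.7,"z": 0.24,"wx": 0,"wy": 0,"wz": 0,"gripper": 1},
])

```text
clock: 9.05
ee_pos: [278.8, 499.3, 377.3]
ee_rot: [2.662, 1.665, -0.005]
wrist_force: [-0.0, -0.8, -5.9]
width: 0.285
grasp_force: 59.3
```

jog_arm([
  {"x": 0,"y": 0,"z": 0,"wx": 0.02,"wy": 0.041,"wz": 0,"gripper": 1},
  {"x": 0,"y": 0,"z": 0,"wx": 0.05,"wy": 0.103,"wz": 0,"gripper": 1},
  {"x": 0,"y": 0,"z": 0,"wx": 0.08,"wy": 0.164,"wz": 0,"gripper": 1},
  {"x": 0,"y": 0,"z": 0,"wx": 0.11,"wy": 0.226,"wz": 0,"gripper": 1},
  {"x": 0,"y": 0,"z": 0,"wx": 0.14,"wy": 0.287,"wz": 0,"gripper": 1},
  {"x": 0,"y": 0,"z": 0,"wx": 0.16,"wy": 0.328,"wz": 0,"gripper": 1},
  {"x": 0,"y": 0,"z": 0,"wx": 0.16,"wy": 0.328,"wz": 0,"gripper": 1},
])

```text
clock: 9.93
ee_pos: [281.3, 497.9, 375.4]
ee_rot: [-2.106, -1.309, 0.506]
wrist_force: [-0.6, 0.0, -4.2]
width: 0.286
grasp_force: 59.9
```

```bash
python3 lev.py
```

```text
q [0.665 0.005 1.651 0.66  1.801 1.174] p [281.276 497.91  375.405] z [-0.599  0.289 -0.747] y [ 0.668 -0.333 -0.665] [-0.618 -0.599 -0.08 ] [-0.606  0.044 -4.202] 0.2856848230821123 9.925
```

jog_arm([
  {"x": 0,"y": 0,"z": 0,"wx": 0.02,"wy": 0.041,"wz": 0,"gripper": 1},
  {"x": 0,"y": 0,"z": 0,"wx": 0.05,"wy": 0.103,"wz": 0,"gripper": 1},
  {"x": 0,"y": 0,"z": 0,"wx": 0.08,"wy": 0.164,"wz": 0,"gripper": 1},
  {"x": 0,"y": 0,"z": 0,"wx": 0.11,"wy": 0.226,"wz": 0,"gripper": 1},
  {"x": 0,"y": 0,"z": 0,"wx": 0.14,"wy": 0.287,"wz": 0,"gripper": 1},
  {"x": 0,"y": 0,"z": 0,"wx": 0.165,"wy": 0.34,"wz": 0,"gripper": 1},
  {"x": 0,"y": 0,"z": 0,"wx": 0.184,"wy": 0.378,"wz": 0,"gripper": 1},
  {"x": 0,"y": 0,"z": 0,"wx": 0.184,"wy": 0.378,"wz": 0,"gripper": 1},
  {"x": 0,"y": 0,"z": 0,"wx": 0.184,"wy": 0.378,"wz": 0,"gripper": 1},
  {"x": 0,"y": 0,"z": 0,"wx": 0.184,"wy": 0.378,"wz": 0,"gripper": 1},
])

```text
clock: 11.18
ee_pos: [279.5, 499.5, 379.1]
ee_rot: [-1.391, -0.874, 0.869]
wrist_force: [0.1, 1.1, -4.8]
width: 0.283
grasp_force: 60.5
```

```bash
python3 lev.py
python3 - <<'E'
from h import *
a=read_camera("side")["img"]; b=read_camera("wrist")["img"]
cv2.imwrite("pics/f1.png",cv2.resize(np.hstack([a,b])[:,:,::-1],(800,300)))
E
```

```text
q [0.541 0.229 1.753 1.312 2.095 1.088] p [279.471 499.519 379.077] z [-0.9    0.435 -0.003] y [ 0.003 -0.    -1.   ] [-0.745 -0.957 -0.032] [ 0.07   1.096 -4.806] 0.2834204594932838 11.175
```

View pics/f1.png

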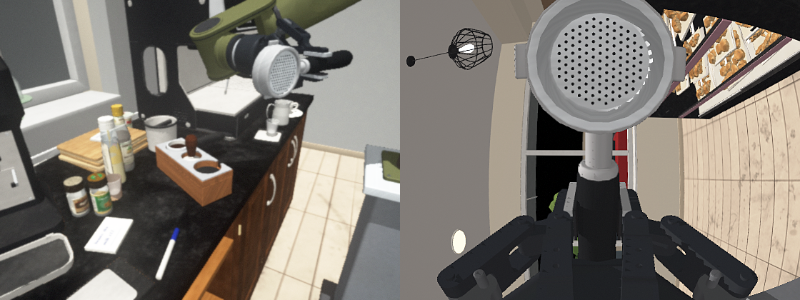

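The side view shows the portafilter on its edge with the basket facing sideways at (275,72). The filled one and the tamper are still in their places, and the grip is firm and steady. I hand it in.

```bash
python3 -c "
from station import *
print(finish_job())"
```

```text
the job is handed in; nothing more can be done
None
```

The empty portafilter was drawn straight up out of its well, turned on its edge and handed in still held steady, its basket about 38 cm above the worktop; the filled one and the tamper were left in place.

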